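Weigh the opened jar on the counter beam scale

TASK

Weigh the squat glass jar on the counter beam scale: stand it gently on the scale's pan, then slide the poise along the notched beam until, with your hand off, the pointer at the beam's tip floats level with the index blade, as nearly as the notches allow. To move the poise, press its sprung thumb plate down with a fingertip and hold it down while you slide, then let it up into a notch; use a light touch (well under 20 N on poise or beam, no clamping), and leave the other things on the table where they are.

Things in the scene. Friction and masses are not known exactly. Their poses are not given: they have to be found in the camera images.
- jar_mid (a point): Jar to be weighed: squat amber glass jar with steel screw cap and plain paper label, 66 mm diameter, 88 mm tall, standing loose on the table. This point is on its axis 44 mm above its underside; z up. It weighs 350 to 700 g, not known beforehand.
- pan_top (a point): Centre of the upper face of the scale's round stainless pan: flat floor 160 mm across, rim 176 mm across and 4 mm higher. z up, axes as the scale's. The pan stays level and floats up to 3.6 mm up or down about its middle height of some 145 mm above the table, sinking under load.
- index (a point): Fixed mark: tip of the white index blade on the gate post at the beam's end, some 130 mm above the table. Axes of the scale (fixed, yaw within 0.2 rad): the beam lies along y; fulcrum at +294 mm y, pan centre at +394 mm y, all at x = 0. The post (20 mm wide, 17 mm away in -y) rises 30 mm above this point; its upper stop arm, at 19 to 25 mm above, reaches over the pointer to 8 mm past it in +y.
- pointer (a point): Tip of the pointer blade at the beam's end, 290 mm from the fulcrum, 4 mm from the index blade; moves up and down with the beam by at most 17.4 mm. Balanced when level with the index. Hand off, one notch of the poise shifts it 7 mm (poise outwards: tip goes down), so the nearest notch brings it within about 3.5 mm.
- plate (a point): Centre of the top face of the thumb plate (34 mm across the beam, 26 mm along it) on the poise, a captive 250 g steel stirrup that slides only along the beam (-y of the scale outwards, +y towards the fulcrum). z is up. Some 170 mm above the table with the beam level; rides up or down with the beam (15 mm at most). It is flat: draw the poise along by friction while pressing.
- poise (a joint): Place of the poise along the beam, m: 0 in notch 0 (65 mm from the fulcrum), growing outwards to 0.18 in notch 15. Notches are 12 mm apart; each balances about 50 g. With the plate up the tooth locks it (sliding would take some 20 N); with the plate down it slides freely and stays on the beam; let up anywhere, the tooth drops into the nearest notch and centres itself.
- thumb (a joint): Travel of the thumb plate, m: 0 up (tooth in a notch), 0.005 fully down. Starts to yield at 5 N, 1 N more per mm; the tooth is clear of the notches from 0.0045 (about 9.5 N), bottom at 10 N, hard beyond. Pressing also tips the beam down to its lower stop, so the poise sinks first and then slides down a slope of up to 0.06 rad outwards.
- beam (a joint): Tilt of the beam, rad: 0 level, positive tip up (load heavier than the setting), stops at -0.06 and 0.06. True only when nothing touches poise or beam; settles within about a second.
- tin: Bystander: low tin, 74 mm diameter, 85 mm tall, origin at the centre of its underside. It may have changed places with the jar.
- wine: Bystander: cooking wine bottle with a red cap, 72 mm diameter, 220 mm tall, origin at the centre of its underside.
- bowl: Bystander: steel bowl, 130 mm across, 55 mm tall, origin at the centre of its underside.

How it is judged:
By the outcome, as a careful person would: the job done as asked, in the order asked, and still so for the second after the job is handed in, with the robot touching nothing.
It also fails if it takes over 72 s, if anything falls off the work surface, if the arm or the gripper's body presses on something with over 40 N, if the wrist force passes 120 N, or if a joint passes its speed limit or range.

ROBOT

A 6-joint arm with a two-finger parallel gripper is mounted at the origin on the work surface. World frame = base frame: x ahead of the robot, y to its left, z up, the work surface at z = 0. Lengths are in mm, angles in rad, forces in N, time in s.
With the tool pointing down it reaches from about 300 to 775 mm from the base axis. Payload 14.6 kg.
Tool frame: the origin (TCP) lies on the front face of the gripper's body, between the roots of the fingers; the fingertips stand 97 mm ahead of it and the grasp point (between the pads) lies 78 mm ahead of it; z points along the fingers, y is the direction in which the jaws open and shut (so a half turn about z gives the same grasp; the last joint's range is limited). The gripper opens to 94 mm and grips with 3 to 60 N. Pads are 16 mm wide; open, the fingers measure 119 mm over their backs; the gripper's body (75 mm by 177 mm) begins 78 mm behind the grasp point.
Start: joints at [-1.315, 0.3, 1.521, -0, 1.321, -0.067], TCP at [174.466, -521.586, 302.646] pointing down, gripper open.
Joint ranges: [-3.03, 3.03], [-0.79, 2.21], [0.23, 2.52], [-1.04, 4.18], [0, 3.07], [-2.55, 2.55]. Speed limits (rad/s): [2.22, 2.22, 2.57, 3.14, 3.14, 3.14].

INTERFACE

Orientations are given as [roll, pitch, yaw] about the fixed x, y, z axes, in that order (R = Rz(yaw) Ry(pitch) Rx(roll)).
In Python, from cell import manip, eyes, finder gives the robot as it stands.
- The arm moves only by the tool drive_tool, never from a script. Its argument "rows" is a list of rows, each an object with "offset": the shift along the tool's x, y, z in mm, a list of three; "spin": the turn about the tool's z in degrees; "jaw": the finger opening in mm, from 0 to 94. In form: [{"offset": [dx, dy, dz], "spin": spin, "jaw": jaw}, ...]. A call has 1 to 20 rows; each row shifts and turns the commanded pose from where the row before left it, along the tool's axes as they then stand; what a row does not reach is not made up. A row lasts 1/10 s, in which the tool goes at most 50 mm and 8.59 degrees, less where a joint would pass 70% of its speed; a pose out of reach is approached as far as the arm can. A call is refused whole if a number of a shift passes 50 or a number of a turn 8.59, either way. A call with a gripper value outside its range is refused whole. The fingers move at their own pace and stop on an object; "force" is the grip in N (left out, the last holds). Time passes only in rows, so rows that do not move let the fingers close. It gives the time, the measured TCP pose, the force and the opening at its end, in the units of the state.
- manip.read_state(): the state, without advancing time (a new reading comes with each control period).
- eyes.camera(name): name is "side" or "top" or "wrist"; returns a dict with "color" (384x512x3 uint8, blue, green, red), "depth" (384x512 float32, mm along the optical axis (not along the pixel's ray), 0 where there is no reading), "vfov" (degrees; the focal length in pixels is half the picture's height over the tangent of half this angle, whatever the lens; pixels are square), "cx", "cy" (the principal point, pixels), "D" ([k1, k2, p1, p2, k3] as OpenCV has them; the pictures are not rectified), "rvec" (rotation vector, rad) and "tvec" (3), from world to camera coordinates, as OpenCV has them. Camera axes: x right, y down, z forward; pixel columns grow to the right and rows downward; lengths in mm; the calibration is good to about 2 mm. A picture is of the moment at which its call begins.
- manip.sign_off(): hands the job in, once; it reports no verdict.
Trained networks look in the newest picture that a camera, given by its name, has taken for a name from the list of things; names that differ only in an ending like _2 or _b are one class to them, and where a whole thing is asked for, a point or a joint stands for the part that bears it (a point fixed in the world has none). Each returns a list of dicts, best first, with "p" (0 to 1); they miss things now and then, are a little off and sometimes report something else, mostly with a low value. They report only what shows in the picture. A call takes as long as a camera call.
- finder.find_in(camera, target): "uv" ([column, row] in pixels, amid what is visible of it).
The state is a dict: "clock": time; "joints": joint angles; "qd": joint speeds; "effort": joint torques, N m; "eef_pos": TCP position; "eef_rot": TCP orientation; "wrist_force": force on the tool from outside, world axes, zero at the start; "moment": the same for the moment, N m; "finger_gap": finger opening in mm.
Only numpy, scipy, OpenCV 4.12 (cv2) and the standard library are available. Lean on these libraries where they do the work, as an engineer would, in place of code of your own. Each camera call takes 0.05 s, during which the arm holds its last target. There are 200 camera calls.

## Working session

There is one attempt and no reset: what is moved stays moved. The work goes in short steps, Python scripts to look and compute and a tool call to move; the robot and the scene stay as the last step left them, time stands still between calls to the robot, and variables do not carry over. Pictures are saved under pics/ and viewed, about 8 in all and at most 12, crops included, and the job is handed in when it is done.

Besides the shell and the picture viewer there is one more tool, called after "Emit:" in YAML: its name, and indented under it one key for each argument. drive_tool: Moves the arm, as the interface text tells. Its arguments: {"type":"object","properties":{"rows":{"type":"array","items":{"type":"object","properties":{"offset":{"type":"array","items":{"type":"number"}},"spin":{"type":"number"},"jaw":{"type":"number"}}}},"force":{"type":"number"}},"required":["rows"]}

```bash
mkdir -p pics; ls
cat > h.py <<'E'
import numpy as np, cv2
from cell import manip, eyes, finder
def cal(c):
    h,w=c["depth"].shape; f=h/2/np.tan(np.radians(c["vfov"])/2)
    K=np.array([[f,0,c["cx"]],[0,f,c["cy"]],[0,0,1.]]); R=cv2.Rodrigues(np.array(c["rvec"],float))[0]
    return K,np.array(c["D"],float),R,np.array(c["tvec"],float).ravel()
def world(c,uv,depth=None):
    K,D,R,t=cal(c); u,v=uv
    if depth is None:
        p=c["depth"][max(0,int(v)-2):int(v)+3,max(0,int(u)-2):int(u)+3]; p=p[p>0]
        if not len(p): return None
        depth=np.median(p)
    n=cv2.undistortPoints(np.array([[[u,v]]],float),K,D)[0,0]
    return R.T@(np.array([n[0],n[1],1])*depth-t)
def cloud(c):
    K,D,R,t=cal(c); h,w=c["depth"].shape
    vv,uu=np.mgrid[0:h,0:w]; n=cv2.undistortPoints(np.stack([uu,vv],-1).reshape(-1,1,2).astype(float),K,D)[:,0]
    d=c["depth"].reshape(-1,1); P=np.hstack([n,np.ones_like(d)])*d-t
    P=P@R; P[d[:,0]<=0]=np.nan
    return P.reshape(h,w,3)
def proj(c,p):
    K,D,R,t=cal(c); return cv2.projectPoints(np.array([p],float),np.array(c["rvec"],float),t,K,D)[0][0,0]
E
python3 - <<'E'
from h import *
s=manip.read_state();print(s["clock"],s["eef_pos"],s["eef_rot"],s["wrist_force"])
for n in ["side","top"]:
    c=eyes.camera(n); cv2.imwrite(f"pics/{n}0.png",c["color"])
    K,D,R,t=cal(c);print(n,"pos",(-R.T@t).round(),"fwd",R[2].round(2),K[0,0].round())
    for k in ["jar_mid","pan_top","index","pointer","plate","poise","tin","wine","bowl","beam"]:
        try: r=finder.find_in(n,k)
        except Exception as e: print(k,e);continue
        for q in r[:2]:
            w=world(c,q["uv"]); print(k,np.round(q["uv"]),round(q["p"],2),None if w is None else w.round(1))
E
```

```text
pics
0.0 [ 174.42009568 -521.45095727  302.08780516] [-3.14044585e+00 -6.24007678e-05  3.22777447e-01] [ 0.29372728 -0.05842618 -0.66293714]
side pos [ -25. -875. 1381.] fwd [ 0.33  0.53 -0.78] 494.0
jar_mid [278. 288.] 0.62 [ 393.5 -328.    83.7]
pan_top [247. 148.] 0.72 [594.9 150.2 147.2]
index [269. 184.] 0.74 [607.   28.6  64.8]
pointer [279. 190.] 0.55 [586.7 -55.  129.5]
plate [279. 183.] 0.57 [589.1 -51.6 157.6]
plate [246. 149.] 0.52 [590.8 147.2 146.2]
wine [341. 314.] 0.56 [ 472.8 -511.8  141.8]
wine [276. 289.] 0.5 [ 387.4 -326.    83.2]
bowl [207. 122.] 0.81 [609.5 473.4  14.5]
bowl [282. 194.] 0.73 [586.4 -75.7 128.6]
beam [281. 196.] 0.64 [582.4 -76.6 125. ]
beam [276. 288.] 0.47 [ 389.5 -326.6   83.8]
top pos [ 410.  -26. 1392.] fwd [ 0.07  0.02 -1.  ] 423.0
pan_top [210. 158.] 0.71 [604.1 154.2 147.6]
index [234. 165.] 0.75 [580.3  82.8 149. ]
pointer [278. 161.] 0.89 [587.8 -47.7 166.1]
tin [174. 228.] 0.82 [394.8 274.2  85.9]
wine [422. 195.] 0.65 [ 486.1 -464.3  147.9]
bowl [124. 163.] 0.64 [609.4 460.5  10.3]
bowl [273. 163.] 0.4 [583.8 -33.1 166.8]
beam [276. 162.] 0.87 [585.2 -40.7 166.8]
```

Run:
```python
import cv2,numpy as np
a=cv2.imread("pics/side0.png");b=cv2.imread("pics/top0.png")
x=cv2.resize(a[110:340,170:400],(400,400),interpolation=3);y=cv2.resize(b[110:260,100:450],(800,343),interpolation=3)
o=np.zeros((400,800,3),np.uint8);o[:,:400]=x;o[:,400:]=cv2.resize(a,(400,300))[0:1].repeat(400,0)*0
o[:300,400:]=cv2.resize(a,(400,300))
cv2.imwrite("pics/side1.png",o);cv2.imwrite("pics/top1.png",y)
```

```text
(no output)
```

View pics/side1.png

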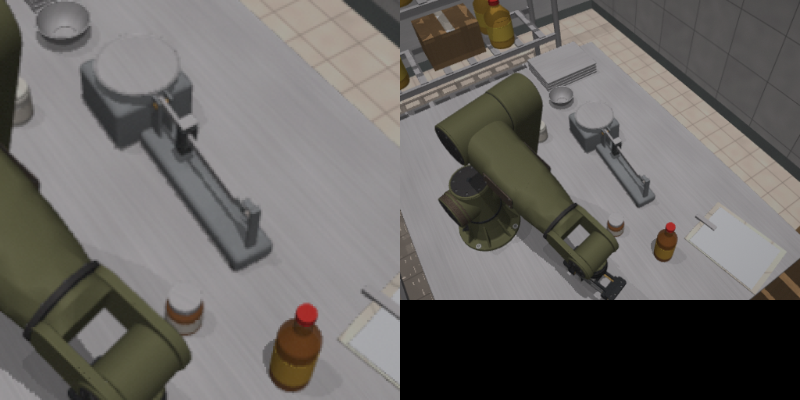

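View pics/top1.png

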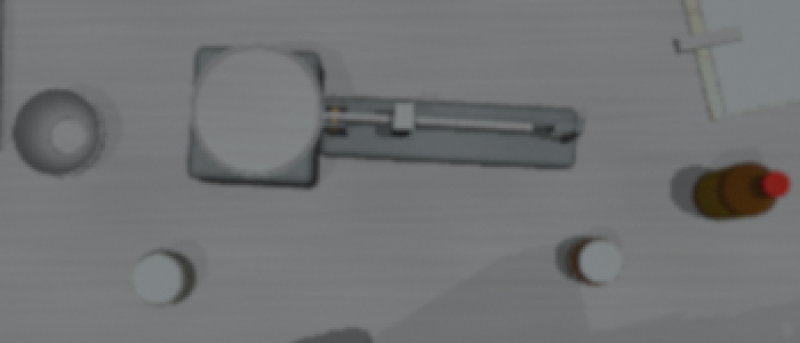

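Top view: the jar has a steel cap and sits at about (362,224), with the tin at (171,231). The pan is centred near (212,158), the plate is at (276,162) and the post is near (348,167). The side view shows the jar's amber body and label at about (277,288). I'll measure these from the depth image next.

Run:
```python
from h import *
c=eyes.camera("top"); P=cloud(c); s=eyes.camera("side"); S=cloud(s)
def circ(xy):
    A=np.c_[2*xy,np.ones(len(xy))]; q=np.linalg.lstsq(A,(xy**2).sum(1),rcond=None)[0]; return q[:2],np.sqrt(q[2]+q[0]**2+q[1]**2)
def top(P,box,z0,z1,nm):
    m=(P[...,0]>box[0])&(P[...,0]<box[1])&(P[...,1]>box[2])&(P[...,1]<box[3])&(P[...,2]>z0)&(P[...,2]<z1)
    q=P[m]; 
    if len(q)<3: print(nm,len(q));return
    (x,y),r=cv2.minEnclosingCircle(q[:,:2].astype(np.float32))
    print(nm,len(q),"mean",q.mean(0).round(1),"min",q.min(0).round(1),"max",q.max(0).round(1),"mec",round(x,1),round(y,1),round(r,1))
for n,Q in (("top",P),("side",S)):
    print(n)
    top(Q,(500,700,70,260),138,153,"pan")
    top(Q,(340,460,-400,-250),80,96,"jar"); top(Q,(340,460,-400,-250),10,78,"jarbody")
    top(Q,(550,630,-110,20),155,190,"plate"); top(Q,(540,630,-300,-200),135,190,"post")
    top(Q,(540,630,-200,-90),110,150,"beam outer"); 
    top(Q,(450,550,-600,-400),100,240,"wine")
# beam line
for y in range(-240,80,20):
    for Q in (P,S):
        m=(abs(Q[...,1]-y)<8)&(Q[...,0]>540)&(Q[...,0]<640)&(Q[...,2]>110); q=Q[m]
        if len(q): print(y,len(q),q.mean(0).round(1),q[:,2].max().round(1),end=" | ")
    print()
```

```text
top
pan 2428 mean [603.9 150.4 148.8] min [518.8  71.2 139.7] max [690.2 234.8 153. ] mec 604.3 149.2 87.1
jar 281 mean [ 403.9 -302.5   88. ] min [ 375.5 -329.9   80.6] max [ 430.4 -274.5   94.9] mec 403.7 -302.7 28.4
jarbody 121 mean [ 404.5 -281.4   51.3] min [ 371.3 -316.4   16.4] max [ 434.4 -269.6   77.8] mec 404.1 -302.3 33.0
plate 103 mean [590.6 -41.5 167.1] min [574.3 -55.6 155.3] max [606.8 -28.9 174.2] mec 591.1 -42.2 20.4
post 68 mean [ 576.3 -254.6  155.8] min [ 566.2 -268.8  137.7] max [ 586.  -235.9  165.2] mec 576.1 -253.2 18.1
beam outer 129 mean [ 583.7 -144.5  127.6] min [ 576.8 -199.9  110.8] max [590.4 -91.8 137.7] mec 583.9 -146.0 54.3
wine 623 mean [ 492.9 -475.2  161.1] min [ 460.2 -520.2  100.2] max [ 529.9 -449.7  224.9] mec 494.8 -485.9 36.9
side
pan 1263 mean [601.5 150.3 148.1] min [518.9  70.3 139.7] max [687.5 234.1 153. ] mec 601.0 151.7 89.0
jar 276 mean [ 400.4 -305.8   88.5] min [ 370.8 -333.4   80.2] max [ 430.  -275.7   95.7] mec 401.5 -302.7 30.8
jarbody 247 mean [ 389.9 -323.2   49.5] min [ 368.6 -338.7   10. ] max [ 429.  -278.2   77.9] mec 40
[... 977 characters left out ...]
 22 [ 581.1 -119.8  127.2] 137.0 | 
-100 21 [ 586.5 -100.3  128.5] 136.6 | -100 22 [ 583.  -100.1  125.4] 135.8 | 
-80 17 [588.1 -79.5 131.2] 138.9 | -80 22 [584.2 -80.1 126.6] 136.4 | 
-60 32 [590.4 -57.7 146.6] 171.4 | -60 56 [586.7 -56.2 141.1] 172.9 | 
-40 75 [588.8 -40.2 161.5] 173.9 | -40 80 [582.4 -40.8 152.7] 173.1 | 
-20 20 [592.2 -20.1 134.4] 141.3 | -20 5 [579.9 -23.2 133. ] 163.5 | 
0 17 [ 5.931e+02 -1.000e-01  1.352e+02] 138.9 | 0 19 [ 5.888e+02 -3.000e-01  1.315e+02] 143.4 | 
20 19 [594.5  20.4 137.3] 139.9 | 20 16 [590.4  18.7 132.8] 142.9 | 
40 54 [595.4  40.2 137.9] 151.9 | 40 67 [590.2  38.9 133.9] 152.7 | 
60 62 [599.7  60.9 144.7] 156.3 | 60 49 [590.8  59.  139.8] 156.8 |
```

Measured positions, in mm:

| Item | Position |
|---|---|
| Jar axis | (402.5, -303) |
| Pan centre | (602.5, 150.5) |
| Beam yaw | about -0.068 rad, outwards along -y |
| Plate | (589.3, -42.3), near notch 2 |

I'll spin the tool to align it with the beam, then move over the jar.

Emit:
drive_tool:
  rows:
    - {"offset":[0,0,0],"spin":7.47,"jaw":94}
    - {"offset":[0,0,0],"spin":7.47,"jaw":94}
    - {"offset":[0,0,0],"spin":7.47,"jaw":94}
    - {"offset":[26.6,-29.2,0],"spin":0,"jaw":94}
    - {"offset":[26.6,-29.2,0],"spin":0,"jaw":94}
    - {"offset":[26.6,-29.2,0],"spin":0,"jaw":94}
    - {"offset":[26.6,-29.2,0],"spin":0,"jaw":94}
    - {"offset":[26.6,-29.2,0],"spin":0,"jaw":94}
    - {"offset":[26.6,-29.2,0],"spin":0,"jaw":94}
    - {"offset":[26.6,-29.2,0],"spin":0,"jaw":94}
    - {"offset":[26.6,-29.2,0],"spin":0,"jaw":94}
    - {"offset":[0,0,0],"spin":0,"jaw":94}
    - {"offset":[0,0,0],"spin":0,"jaw":94}
  force: 15

```text
clock: 2.5
eef_pos: [403.0, -302.7, 302.6]
eef_rot: [3.142, 0.0, -0.067]
wrist_force: [-0.5, 0.5, -0.0]
finger_gap: 94.1
```

Emit:
drive_tool:
  rows:
    - {"offset":[0,0,35],"spin":0,"jaw":94}
    - {"offset":[0,0,35],"spin":0,"jaw":94}
    - {"offset":[0,0,35],"spin":0,"jaw":94}
    - {"offset":[0,0,30],"spin":0,"jaw":94}
    - {"offset":[0,0,25],"spin":0,"jaw":94}
    - {"offset":[0,0,18],"spin":0,"jaw":94}
    - {"offset":[0,0,0],"spin":0,"jaw":94}
    - {"offset":[0,0,0],"spin":0,"jaw":60}
    - {"offset":[0,0,0],"spin":0,"jaw":60}
    - {"offset":[0,0,0],"spin":0,"jaw":60}
    - {"offset":[0,0,0],"spin":0,"jaw":60}
    - {"offset":[0,0,0],"spin":0,"jaw":60}
    - {"offset":[0,0,0],"spin":0,"jaw":60}
  force: 20

```text
clock: 3.8
eef_pos: [403.0, -303.5, 125.5]
eef_rot: [3.14, -0.001, -0.068]
wrist_force: [-1.4, -2.0, 7.0]
finger_gap: 65.6
```

Emit:
drive_tool:
  rows:
    - {"offset":[0,0,-5],"spin":0,"jaw":60}
    - {"offset":[0,0,-20],"spin":0,"jaw":60}
    - {"offset":[0,0,-30],"spin":0,"jaw":60}
    - {"offset":[0,0,-35],"spin":0,"jaw":60}
    - {"offset":[0,0,-35],"spin":0,"jaw":60}
    - {"offset":[0,0,-35],"spin":0,"jaw":60}
    - {"offset":[0,0,-35],"spin":0,"jaw":60}
    - {"offset":[0,0,-15],"spin":0,"jaw":60}
    - {"offset":[0,0,0],"spin":0,"jaw":60}
    - {"offset":[0,0,0],"spin":0,"jaw":60}
    - {"offset":[0,0,0],"spin":0,"jaw":60}

```text
clock: 4.9
eef_pos: [402.4, -302.8, 332.9]
eef_rot: [-3.14, 0.002, -0.068]
wrist_force: [-0.7, -0.0, -6.4]
finger_gap: 65.5
```

Run:
```python
from h import *
import time
c=eyes.camera("wrist"); cv2.imwrite("pics/w0.png",c["color"])
f=[manip.read_state()["wrist_force"] for _ in range(5)]; print(np.mean(f,0))
s=manip.read_state(); d=np.array([602.5,150.5])-np.array(s["eef_pos"][:2]); y=s["eef_rot"][2]
print(s["eef_pos"],y,d@[np.cos(y),np.sin(y)],d@[np.sin(y),-np.cos(y)],s["finger_gap"])
```

```text
[ 0.11368663 -0.49361464 -6.41765836]
[ 402.50587039 -302.83911507  333.13302488] -0.0682526753066881 168.61089151014656 -465.92314001083804 65.50741394163636
```

View pics/w0.png

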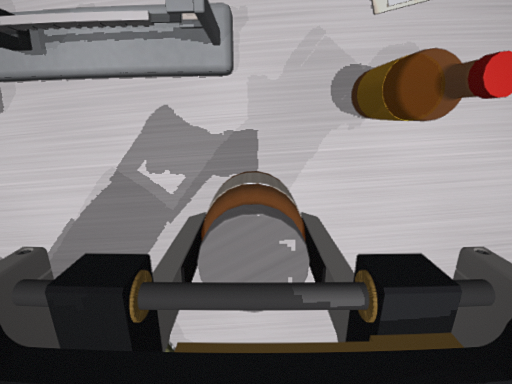

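The wrist view shows the jar held upright and centred between the fingers at about (253,240). The wrist force suggests 0.6 kg. Next I'll carry it over the pan.

Emit:
drive_tool:
  rows:
    - {"offset":[6,-16.6,0],"spin":0,"jaw":60}
    - {"offset":[12.04,-33.28,0],"spin":0,"jaw":60}
    - {"offset":[12.04,-33.28,0],"spin":0,"jaw":60}
    - {"offset":[12.04,-33.28,0],"spin":0,"jaw":60}
    - {"offset":[12.04,-33.28,0],"spin":0,"jaw":60}
    - {"offset":[12.04,-33.28,0],"spin":0,"jaw":60}
    - {"offset":[12.04,-33.28,0],"spin":0,"jaw":60}
    - {"offset":[12.04,-33.28,0],"spin":0,"jaw":60}
    - {"offset":[12.04,-33.28,0],"spin":0,"jaw":60}
    - {"offset":[12.04,-33.28,0],"spin":0,"jaw":60}
    - {"offset":[12.04,-33.28,0],"spin":0,"jaw":60}
    - {"offset":[12.04,-33.28,0],"spin":0,"jaw":60}
    - {"offset":[12.04,-33.28,0],"spin":0,"jaw":60}
    - {"offset":[12.04,-33.28,0],"spin":0,"jaw":60}
    - {"offset":[6,-16.6,0],"spin":0,"jaw":60}
    - {"offset":[0,0,0],"spin":0,"jaw":60}
    - {"offset":[0,0,0],"spin":0,"jaw":60}
    - {"offset":[0,0,0],"spin":0,"jaw":60}

```text
clock: 6.75
eef_pos: [602.5, 149.4, 334.2]
eef_rot: [3.141, 0.001, -0.069]
wrist_force: [0.1, 0.6, -6.5]
finger_gap: 65.7
```

Emit:
drive_tool:
  rows:
    - {"offset":[0,0,20],"spin":0,"jaw":60}
    - {"offset":[0,0,18],"spin":0,"jaw":60}
    - {"offset":[0,0,10],"spin":0,"jaw":60}
    - {"offset":[0,0,6],"spin":0,"jaw":60}
    - {"offset":[0,0,1],"spin":0,"jaw":60}
    - {"offset":[0,0,1],"spin":0,"jaw":60}
    - {"offset":[0,0,1],"spin":0,"jaw":60}
    - {"offset":[0,0,1],"spin":0,"jaw":60}
    - {"offset":[0,0,0],"spin":0,"jaw":60}

```text
clock: 7.65
eef_pos: [602.7, 150.2, 276.8]
eef_rot: [-3.142, -0.0, -0.068]
wrist_force: [-0.2, 0.2, -6.8]
finger_gap: 65.5
```

Emit:
drive_tool:
  rows:
    - {"offset":[0,0,1],"spin":0,"jaw":60}
    - {"offset":[0,0,1],"spin":0,"jaw":60}
    - {"offset":[0,0,1],"spin":0,"jaw":60}
    - {"offset":[0,0,1],"spin":0,"jaw":60}
    - {"offset":[0,0,0],"spin":0,"jaw":60}

```text
clock: 8.15
eef_pos: [602.6, 150.2, 272.5]
eef_rot: [3.142, 0.0, -0.068]
wrist_force: [0.6, 0.1, -5.9]
finger_gap: 65.9
```

Emit:
drive_tool:
  rows:
    - {"offset":[0,0,1],"spin":0,"jaw":60}
    - {"offset":[0,0,1],"spin":0,"jaw":60}
    - {"offset":[0,0,1],"spin":0,"jaw":60}
    - {"offset":[0,0,0],"spin":0,"jaw":60}

```text
clock: 8.55
eef_pos: [602.7, 150.2, 269.5]
eef_rot: [3.142, -0.0, -0.068]
wrist_force: [0.5, -0.7, -6.4]
finger_gap: 65.2
```

Emit:
drive_tool:
  rows:
    - {"offset":[0,0,1],"spin":0,"jaw":60}
    - {"offset":[0,0,1],"spin":0,"jaw":60}
    - {"offset":[0,0,0],"spin":0,"jaw":60}

```text
clock: 8.85
eef_pos: [602.7, 150.2, 267.6]
eef_rot: [-3.142, -0.0, -0.068]
wrist_force: [-0.6, 0.1, -4.5]
finger_gap: 65.3
```

Run:
```python
from h import *
s=manip.read_state(); print(s["eef_pos"],s["wrist_force"])
for n in("side",):
    c=eyes.camera(n); P=cloud(c); cv2.imwrite("pics/s2.png",cv2.resize(c["color"][90:230,190:320],None,fx=4.2,fy=4.2,interpolation=3))
    m=(abs(P[...,0]-602)<85)&(abs(P[...,1]-150)<85)&(P[...,2]>130)&(P[...,2]<155); print(n,m.sum(),np.nanmedian(P[m],0))
    for y in (-200,-160,-120,0,20):
        m=(abs(P[...,1]-y)<8)&(P[...,0]>540)&(P[...,0]<640)&(P[...,2]>110); print(y,P[m].mean(0).round(1))
```

```text
[602.65526884 150.20118985 267.58706749] [-0.60635248  0.05238683 -4.52272372]
side 993 [583.93802122 129.04962899 142.24343862]
-200 [ 576.8 -199.4  148.6]
-160 [ 579.2 -161.1  146. ]
-120 [ 581.2 -120.   144. ]
0 [588.3   2.1 136.3]
20 [590.4  20.7 136.1]
```

View pics/s2.png

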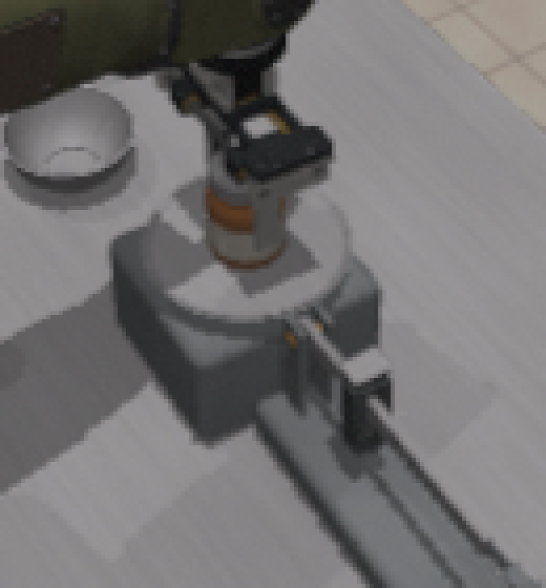

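The side view shows the jar standing centred on the pan (crop 245,220). The pan has sunk to its lower stop and the beam is tip up. I'll go down a little further and release.

Emit:
drive_tool:
  rows:
    - {"offset":[0,0,0.5],"spin":0,"jaw":60}
    - {"offset":[0,0,0.4],"spin":0,"jaw":60}
    - {"offset":[0,0,0],"spin":0,"jaw":60}
    - {"offset":[0,0,0],"spin":0,"jaw":60}

```text
clock: 9.3
eef_pos: [602.7, 150.2, 267.2]
eef_rot: [-3.141, -0.001, -0.068]
wrist_force: [-3.0, -0.2, 1.8]
finger_gap: 65.2
```

Emit:
drive_tool:
  rows:
    - {"offset":[0,0,0],"spin":0,"jaw":66}
    - {"offset":[0,0,0],"spin":0,"jaw":70}
    - {"offset":[0,0,0],"spin":0,"jaw":78}
    - {"offset":[0,0,0],"spin":0,"jaw":90}
    - {"offset":[0,0,0],"spin":0,"jaw":90}
    - {"offset":[0,0,0],"spin":0,"jaw":90}
    - {"offset":[0,0,-10],"spin":0,"jaw":90}
    - {"offset":[0,0,-20],"spin":0,"jaw":90}
    - {"offset":[0,0,-30],"spin":0,"jaw":90}
    - {"offset":[0,0,-30],"spin":0,"jaw":90}
    - {"offset":[0,0,-15],"spin":0,"jaw":90}
    - {"offset":[0,0,0],"spin":0,"jaw":0}
  force: 10

```text
clock: 10.5
eef_pos: [602.8, 150.2, 374.9]
eef_rot: [-3.14, -0.005, -0.068]
wrist_force: [-0.5, -0.7, 0.4]
finger_gap: 85.0
```

```bash
cat > look.py <<'E'
from h import *
def look(n):
    c=eyes.camera(n); P=cloud(c)
    fx=np.array([595.7,50.7]); u=np.array([-.068,-.998])
    d=P[...,:2]-fx; a=d@u; b=d@np.array([.998,-.068]); z=P[...,2]
    pl=(a>50)&(a<265)&(abs(b)<25)&(z>158)&(z<195)
    q=np.c_[a[pl],b[pl],z[pl]]
    if len(q): print(n,"plate",len(q),"a mid",round((q[:,0].min()+q[:,0].max())/2,1),q.mean(0).round(1),"notch",((np.median(q[:,0])-65)/12).round(2))
    m=(a>15)&(a<272)&(abs(b)<12)&(z>112)&(z<152)
    if m.sum()>20:
        # upper envelope of the beam
        A,Z=[],[]
        for s in range(20,270,8):
            k=m&(a>=s)&(a<s+8)
            if k.sum()>3: A.append(s+4);Z.append(np.percentile(z[k],75))
        if len(A)>5:
            A,Z=map(np.array,(A,Z)); p=np.polyfit(A,Z,1); r=abs(Z-np.polyval(p,A)); k=r<=np.percentile(r,70)
            p=np.polyfit(A[k],Z[k],1); print(n,"slope",p.round(4))
    m=(a>276)&(a<294)&(abs(b)<12)&(z>100); print(n,"tip",P[m].mean(0).round(1) if m.any() else None)
    k=(abs(P[...,0]-602)<40)&(abs(P[...,1]-150)<40)&(z>200); 
    if k.any(): print("jar",P[k].mean(0).round(1))
    return c
if __name__=="__main__":
    import sys
    s=manip.read_state(); print(s["clock"],s["eef_pos"].round(1) if hasattr(s["eef_pos"],"round") else s["eef_pos"],s["wrist_force"])
    for n in sys.argv[1:]:
        c=look(n); cv2.imwrite(f"pics/l_{n}_{s['clock']:.1f}.png",c["color"])
    t=np.array([589.3,-42.3])-np.array(s["eef_pos"][:2]); y=s["eef_rot"][2]
    print("to plate",t@[np.cos(y),np.sin(y)],t@[np.sin(y),-np.cos(y)])
E
python3 look.py side top
```

```text
10.5 [602.8 150.2 374.9] [-0.49676306 -0.71567509  0.39561043]
side plate 100 a mid 88.4 [ 90.8  -3.  171.3] notch 2.37
side slope [4.020000e-02 1.402541e+02]
side tip [ 574.6 -236.4  138.8]
jar [590.5 144.4 439.4]
top plate 115 a mid 156.4 [ 90.5   1.2 175.5] notch 1.97
top slope [4.190000e-02 1.408532e+02]
top tip [ 578.2 -236.   140.2]
jar [592.  149.7 550.3]
to plate -0.3371926720493348 193.0124859428981
```

The beam is tip up with the poise at notch 2. Next I'll close the fingers and move over the plate.

Emit:
drive_tool:
  rows:
    - {"offset":[0,15,0],"spin":0,"jaw":0}
    - {"offset":[0,30,0],"spin":0,"jaw":0}
    - {"offset":[0,35,0],"spin":0,"jaw":0}
    - {"offset":[0,35,0],"spin":0,"jaw":0}
    - {"offset":[0,35,0],"spin":0,"jaw":0}
    - {"offset":[-0.3,26.7,0],"spin":0,"jaw":0}
    - {"offset":[0,15,0],"spin":0,"jaw":0}
    - {"offset":[0,0,25],"spin":0,"jaw":0}
    - {"offset":[0,0,30],"spin":0,"jaw":0}
    - {"offset":[0,0,25],"spin":0,"jaw":0}
    - {"offset":[0,0,10],"spin":0,"jaw":0}
    - {"offset":[0,0,0],"spin":0,"jaw":0}
    - {"offset":[0,0,0],"spin":0,"jaw":0}

```text
clock: 11.9
eef_pos: [589.5, -41.0, 282.8]
eef_rot: [3.142, -0.001, -0.068]
wrist_force: [-0.4, -1.0, 0.4]
finger_gap: 0.3
```

```bash
python3 look.py side
python3 - <<'E'
from h import *
s=manip.read_state();print(s["clock"],s["eef_pos"],s["wrist_force"],s["finger_gap"])
c=eyes.camera("side"); a=c["color"][130:230,225:325]
w=eyes.camera("wrist")["color"]
o=np.zeros((400,800,3),np.uint8);o[:,:400]=cv2.resize(a,(400,400),interpolation=3);o[:300,400:]=cv2.resize(w,(400,300));cv2.imwrite("pics/p1.png",o)
E
```

```text
11.9 [589.5 -41.  282.8] [-0.35705109 -1.02699565  0.3859382 ]
side plate 85 a mid 89.7 [ 93.9  -5.1 172. ] notch 2.59
side slope [4.390000e-02 1.400817e+02]
side tip [ 574.9 -235.4  140.6]
jar [587.  129.8 207.3]
to plate -0.15294240081099472 1.2755518654213178
11.95 [589.59647613 -41.05830745 283.15636948] [-0.63245338 -0.23015431 -0.04836021] 0.58546795019786
```

View pics/p1.png

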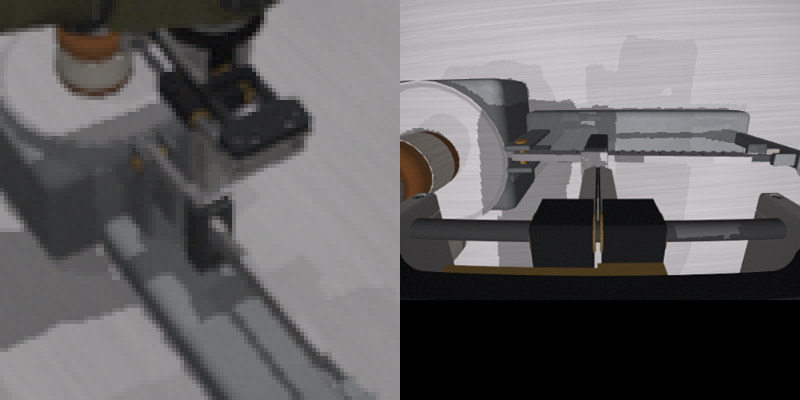

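The side view shows the closed fingers centred above the plate at crop (205,185), and the wrist view confirms it at (597,155). I'll press down in small steps.

Emit:
drive_tool:
  rows:
    - {"offset":[0,0,3],"spin":0,"jaw":0}
    - {"offset":[0,0,3],"spin":0,"jaw":0}
    - {"offset":[0,0,2],"spin":0,"jaw":0}
    - {"offset":[0,0,1],"spin":0,"jaw":0}
    - {"offset":[0,0,1],"spin":0,"jaw":0}
    - {"offset":[0,0,1],"spin":0,"jaw":0}
    - {"offset":[0,0,1],"spin":0,"jaw":0}
    - {"offset":[0,0,0],"spin":0,"jaw":0}

```text
clock: 12.85
eef_pos: [589.3, -41.2, 269.8]
eef_rot: [3.141, -0.0, -0.068]
wrist_force: [-1.5, -3.3, 5.1]
finger_gap: 0.3
```

Emit:
drive_tool:
  rows:
    - {"offset":[0,0,1],"spin":0,"jaw":0}
    - {"offset":[0,0,1],"spin":0,"jaw":0}
    - {"offset":[0,0,1],"spin":0,"jaw":0}
    - {"offset":[0,0,1],"spin":0,"jaw":0}
    - {"offset":[0,0,0],"spin":0,"jaw":0}

```text
clock: 13.35
eef_pos: [589.3, -41.0, 265.6]
eef_rot: [-3.141, -0.0, -0.068]
wrist_force: [-1.1, -2.1, 5.0]
finger_gap: 0.8
```

Emit:
drive_tool:
  rows:
    - {"offset":[0,0,1],"spin":0,"jaw":0}
    - {"offset":[0,0,1],"spin":0,"jaw":0}
    - {"offset":[0,0,1],"spin":0,"jaw":0}
    - {"offset":[0,0,1],"spin":0,"jaw":0}
    - {"offset":[0,0,0],"spin":0,"jaw":0}

```text
clock: 13.85
eef_pos: [589.3, -40.9, 261.7]
eef_rot: [-3.141, -0.0, -0.068]
wrist_force: [-1.1, -1.2, 4.5]
finger_gap: 0.6
```

Emit:
drive_tool:
  rows:
    - {"offset":[0,0,1],"spin":0,"jaw":0}
    - {"offset":[0,0,1],"spin":0,"jaw":0}
    - {"offset":[0,0,0.7],"spin":0,"jaw":0}
    - {"offset":[0,0,0],"spin":0,"jaw":0}

```text
clock: 14.25
eef_pos: [589.3, -40.9, 259.3]
eef_rot: [-3.141, -0.0, -0.068]
wrist_force: [-1.8, -1.2, 6.3]
finger_gap: 0.7
```

Emit:
drive_tool:
  rows:
    - {"offset":[0,0,1],"spin":0,"jaw":0}
    - {"offset":[0,0,1],"spin":0,"jaw":0}
    - {"offset":[0,0,0],"spin":0,"jaw":0}

```text
clock: 14.55
eef_pos: [589.4, -40.9, 258.0]
eef_rot: [-3.141, -0.001, -0.068]
wrist_force: [-2.5, -1.5, 11.9]
finger_gap: 0.5
```

Emit:
drive_tool:
  rows:
    - {"offset":[0,1,0.2],"spin":0,"jaw":0}
    - {"offset":[0,2,0.12],"spin":0,"jaw":0}
    - {"offset":[0,3,0.18],"spin":0,"jaw":0}
    - {"offset":[0,0,0],"spin":0,"jaw":0}

```text
clock: 14.95
eef_pos: [589.0, -47.1, 257.6]
eef_rot: [-3.141, -0.001, -0.068]
wrist_force: [-3.0, -0.6, 13.1]
finger_gap: 0.3
```

```bash
python3 look.py side top
python3 - <<'E'
from h import *
for i in range(3):
    s=manip.read_state();print(s["clock"],s["eef_pos"],s["wrist_force"],s["moment"]); eyes.camera("wrist")
E
```

```text
14.95 [589.  -47.1 257.6] [-3.02109234 -0.62628051 13.07117685]
side plate 66 a mid 98.5 [101.7  -9.4 174.4] notch 3.24
side slope [-5.680000e-02  1.386228e+02]
side tip [ 575.2 -235.9  126.4]
top slope [-6.830000e-02  1.421171e+02]
top tip [ 578.9 -235.9  127.2]
jar [600.6 147.4 231.3]
to plate -0.0055147283137899576 -4.82649260181816
15.05 [588.99719605 -46.96362732 257.60531233] [-4.11186653 -1.5239072  11.95022691] [-0.09800167  0.67577908  0.03937622]
15.1 [588.98651731 -46.92961903 257.60430787] [-3.12767551 -1.12773113 13.27730741] [-0.08180271  0.65743402  0.02134608]
15.15 [588.99451855 -46.92412911 257.61761867] [-3.46759494 -0.23968923 12.51433964] [-0.10864097  0.70201909 -0.04428021]
```

The poise follows with under 1 N of drag. I'll carry on sliding towards notch 11.

Emit:
drive_tool:
  rows:
    - {"offset":[0,4,0.24],"spin":0,"jaw":0}
    - {"offset":[0,6,0.36],"spin":0,"jaw":0}
    - {"offset":[0,6,0.36],"spin":0,"jaw":0}
    - {"offset":[0,6,0.36],"spin":0,"jaw":0}
    - {"offset":[0,6,0.36],"spin":0,"jaw":0}
    - {"offset":[0,6,0.36],"spin":0,"jaw":0}
    - {"offset":[0,0,0],"spin":0,"jaw":0}

```text
clock: 15.9
eef_pos: [586.7, -81.5, 255.5]
eef_rot: [3.142, -0.002, -0.069]
wrist_force: [-2.8, -0.1, 11.3]
finger_gap: 0.2
```

Emit:
drive_tool:
  rows:
    - {"offset":[0,4,0.4],"spin":0,"jaw":0}
    - {"offset":[0,6,0.38],"spin":0,"jaw":0}
    - {"offset":[0,6,0.38],"spin":0,"jaw":0}
    - {"offset":[0,6,0.38],"spin":0,"jaw":0}
    - {"offset":[0,6,0.38],"spin":0,"jaw":0}
    - {"offset":[0,6,0.38],"spin":0,"jaw":0}
    - {"offset":[0,0,0],"spin":0,"jaw":0}

```text
clock: 16.6
eef_pos: [584.5, -115.4, 253.4]
eef_rot: [3.141, -0.002, -0.069]
wrist_force: [-2.4, -1.3, 12.3]
finger_gap: 0.7
```

Emit:
drive_tool:
  rows:
    - {"offset":[0,4,0.26],"spin":0,"jaw":0}
    - {"offset":[0,6,0.38],"spin":0,"jaw":0}
    - {"offset":[0,6,0.38],"spin":0,"jaw":0}
    - {"offset":[0,6,0.38],"spin":0,"jaw":0}
    - {"offset":[0,6,0.38],"spin":0,"jaw":0}
    - {"offset":[0,6,0.38],"spin":0,"jaw":0}
    - {"offset":[0,0,0],"spin":0,"jaw":0}

```text
clock: 17.3
eef_pos: [582.3, -149.4, 251.3]
eef_rot: [3.141, -0.002, -0.069]
wrist_force: [-1.5, -1.3, 12.8]
finger_gap: 0.2
```

```bash
python3 look.py side top
```

```text
17.3 [ 582.3 -149.4  251.3] [-1.54811416 -1.30664292 12.78003812]
side plate 62 a mid 201.9 [205.   -9.  177.8] notch 11.97
side slope [-6.520000e-02  1.401368e+02]
side tip [ 576.  -232.9  237.1]
top slope [-4.710000e-02  1.394807e+02]
top tip [ 572.5 -232.   294.6]
jar [600.8 147.5 231.5]
to plate -0.34189342087232666 -107.34147307128697
```

Emit:
drive_tool:
  rows:
    - {"offset":[0,0,-2],"spin":0,"jaw":0}
    - {"offset":[0,0,-2],"spin":0,"jaw":0}
    - {"offset":[0,0,-2],"spin":0,"jaw":0}
    - {"offset":[0,0,-2],"spin":0,"jaw":0}
    - {"offset":[0,0,-4],"spin":0,"jaw":0}
    - {"offset":[0,0,-6],"spin":0,"jaw":0}
    - {"offset":[0,0,-15],"spin":0,"jaw":0}
    - {"offset":[0,0,-20],"spin":0,"jaw":0}
    - {"offset":[0,0,-20],"spin":0,"jaw":0}
    - {"offset":[0,0,0],"spin":0,"jaw":0}
    - {"offset":[-30,0,0],"spin":0,"jaw":0}
    - {"offset":[-40,0,0],"spin":0,"jaw":0}
    - {"offset":[-40,0,0],"spin":0,"jaw":0}
    - {"offset":[0,0,0],"spin":0,"jaw":0}
    - {"offset":[0,0,0],"spin":0,"jaw":0}
    - {"offset":[0,0,0],"spin":0,"jaw":0}

```text
clock: 19.0
eef_pos: [472.8, -141.3, 322.8]
eef_rot: [-3.141, 0.0, -0.068]
wrist_force: [0.2, -0.1, 0.5]
finger_gap: 0.4
```

```bash
python3 look.py side top
python3 - <<'E'
from h import *
a=eyes.camera("side");b=eyes.camera("top")
for n in("side","top"):
    for k in("pointer","index"):print(n,k,[(np.round(q["uv"]),round(q["p"],2)) for q in finder.find_in(n,k)[:2]])
o=np.zeros((400,800,3),np.uint8);o[:,:400]=cv2.resize(a["color"][160:240,250:330],(400,400),interpolation=3);o[:,400:]=cv2.resize(b["color"][130:200,280:350],(400,400),interpolation=3);cv2.imwrite("pics/p2.png",o)
E
```

```text
19.0 [ 472.8 -141.3  322.8] [ 0.2116194  -0.13605936  0.51093862]
side plate 125 a mid 197.1 [199.8  -3.  174.6] notch 11.38
side slope [5.930000e-02 1.352909e+02]
side tip [ 574.8 -235.9  141.4]
jar [580.6 135.1 204.9]
top plate 110 a mid 204.7 [195.8   1.2 181.1] notch 10.86
top slope [4.080000e-02 1.409113e+02]
top tip [ 578.1 -236.8  138.2]
jar [601.5 148.3 226.3]
to plate 109.4420723454194 -106.7557731738041
side pointer [(array([292., 208.]), 0.55), (array([210., 111.]), 0.37)]
side index [(array([293., 218.]), 0.87)]
top pointer [(array([314., 164.]), 0.4)]
top index [(array([237., 164.]), 0.7)]
```

View pics/p2.png

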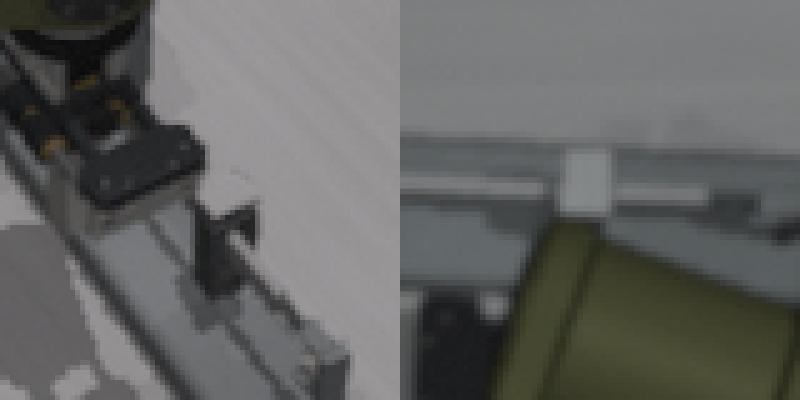

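The side view shows the poise at crop (225,200) near notch 11, with the gripper clear of it. The plate height of about 181 says the beam is still on or near its upper stop, so I'll go on to notch 13.

Emit:
drive_tool:
  rows:
    - {"offset":[40,0,0],"spin":0,"jaw":0}
    - {"offset":[40,0,0],"spin":0,"jaw":0}
    - {"offset":[30,0,0],"spin":0,"jaw":0}
    - {"offset":[0,0,20],"spin":0,"jaw":0}
    - {"offset":[0,0,15],"spin":0,"jaw":0}
    - {"offset":[0,0,5],"spin":0,"jaw":0}
    - {"offset":[0,0,2],"spin":0,"jaw":0}
    - {"offset":[0,0,2],"spin":0,"jaw":0}
    - {"offset":[0,0,2],"spin":0,"jaw":0}
    - {"offset":[0,0,2],"spin":0,"jaw":0}
    - {"offset":[0,0,2],"spin":0,"jaw":0}
    - {"offset":[0,0,2],"spin":0,"jaw":0}
    - {"offset":[0,0,2],"spin":0,"jaw":0}
    - {"offset":[0,0,2],"spin":0,"jaw":0}
    - {"offset":[0,0,2],"spin":0,"jaw":0}
    - {"offset":[0,0,2],"spin":0,"jaw":0}
    - {"offset":[0,0,2],"spin":0,"jaw":0}
    - {"offset":[0,0,2],"spin":0,"jaw":0}
    - {"offset":[0,0,0],"spin":0,"jaw":0}

```text
clock: 21.3
eef_pos: [581.8, -148.7, 258.7]
eef_rot: [-3.141, 0.0, -0.068]
wrist_force: [0.5, -0.1, 0.7]
finger_gap: 0.2
```

Emit:
drive_tool:
  rows:
    - {"offset":[0,0,1],"spin":0,"jaw":0}
    - {"offset":[0,0,1],"spin":0,"jaw":0}
    - {"offset":[0,0,1],"spin":0,"jaw":0}
    - {"offset":[0,0,1],"spin":0,"jaw":0}
    - {"offset":[0,0,1],"spin":0,"jaw":0}
    - {"offset":[0,0,0],"spin":0,"jaw":0}

```text
clock: 21.9
eef_pos: [582.0, -148.9, 254.6]
eef_rot: [3.141, -0.001, -0.068]
wrist_force: [-2.4, -0.3, 6.8]
finger_gap: 0.6
```

Emit:
drive_tool:
  rows:
    - {"offset":[0,0,1],"spin":0,"jaw":0}
    - {"offset":[0,0,1],"spin":0,"jaw":0}
    - {"offset":[0,0,1],"spin":0,"jaw":0}
    - {"offset":[0,0,1],"spin":0,"jaw":0}
    - {"offset":[0,0,0],"spin":0,"jaw":0}

```text
clock: 22.4
eef_pos: [582.0, -149.0, 251.4]
eef_rot: [3.141, -0.002, -0.068]
wrist_force: [-4.5, -1.3, 11.9]
finger_gap: 0.3
```

Emit:
drive_tool:
  rows:
    - {"offset":[0,0,0.3],"spin":0,"jaw":0}
    - {"offset":[0,3,0.19],"spin":0,"jaw":0}
    - {"offset":[0,5,0.31],"spin":0,"jaw":0}
    - {"offset":[0,6,0.38],"spin":0,"jaw":0}
    - {"offset":[0,6,0.38],"spin":0,"jaw":0}
    - {"offset":[0,4,0.25],"spin":0,"jaw":0}
    - {"offset":[0,0,0],"spin":0,"jaw":0}

```text
clock: 23.1
eef_pos: [580.4, -173.5, 249.9]
eef_rot: [3.141, -0.002, -0.069]
wrist_force: [-3.8, -1.1, 13.6]
finger_gap: 0.7
```

Emit:
drive_tool:
  rows:
    - {"offset":[0,0,-2],"spin":0,"jaw":0}
    - {"offset":[0,0,-2],"spin":0,"jaw":0}
    - {"offset":[0,0,-2],"spin":0,"jaw":0}
    - {"offset":[0,0,-2],"spin":0,"jaw":0}
    - {"offset":[0,0,-4],"spin":0,"jaw":0}
    - {"offset":[0,0,-6],"spin":0,"jaw":0}
    - {"offset":[0,0,-15],"spin":0,"jaw":0}
    - {"offset":[0,0,-20],"spin":0,"jaw":0}
    - {"offset":[0,0,-10],"spin":0,"jaw":0}
    - {"offset":[-20,0,0],"spin":0,"jaw":0}
    - {"offset":[-40,15,0],"spin":0,"jaw":0}
    - {"offset":[-40,15,0],"spin":0,"jaw":0}
    - {"offset":[-30,20,0],"spin":0,"jaw":0}
    - {"offset":[0,0,0],"spin":0,"jaw":0}
    - {"offset":[0,0,0],"spin":0,"jaw":0}
    - {"offset":[0,0,0],"spin":0,"jaw":0}

```text
clock: 24.7
eef_pos: [447.7, -213.5, 311.2]
eef_rot: [-3.142, -0.0, -0.068]
wrist_force: [-0.2, -0.9, -0.3]
finger_gap: 0.2
```

```bash
python3 look.py side top wrist
python3 - <<'E'
from h import *
w=eyes.camera("wrist"); K,D,R,t=cal(w); print("cam",(-R.T@t).round(),R[2].round(2))
for k in("pointer","index"):print(k,[(np.round(q["uv"]),round(q["p"],2),world(w,q["uv"])) for q in finder.find_in("wrist",k)[:2]])
print(proj(w,[575.7,-242.6,130]),proj(w,[575.7,-242.6,160]))
cv2.imwrite("pics/w3.png",w["color"])
E
```

```text
24.7 [ 447.7 -213.5  311.2] [-0.18589533 -0.88890553 -0.30336141]
side plate 88 a mid 223.6 [224.1  -0.8 170.3] notch 13.32
side slope [8.500000e-03 1.376629e+02]
side tip [ 574.6 -236.9  135. ]
jar [602.  148.4 231.8]
top plate 104 a mid 222.3 [222.1   1.5 172.2] notch 13.08
top slope [-9.100000e-03  1.415169e+02]
top tip [ 578.6 -235.9  137.6]
jar [601.2 148.  228.7]
wrist plate 1630 a mid 223.0 [223.5   3.9 170.6] notch 13.2
wrist slope [4.300000e-03 1.380048e+02]
wrist tip [ 580.  -236.4  137.2]
to plate 129.604272351689 -180.4216403340671
cam [ 525. -218.  392.] [-0.26  0.02 -0.96]
pointer [(array([179.,  50.]), 0.67, array([ 577.80428145, -164.73255259,  170.37118602]))]
index [(array([142.,  68.]), 0.67, array([591.08838274, -86.08384526,  45.29929512])), (array([194.,  46.]), 0.63, array([ 579.61994576, -176.61627392,  170.86313777]))]
[276.08891752  56.12292699] [279.2164511   48.13695579]
```

View pics/w3.png

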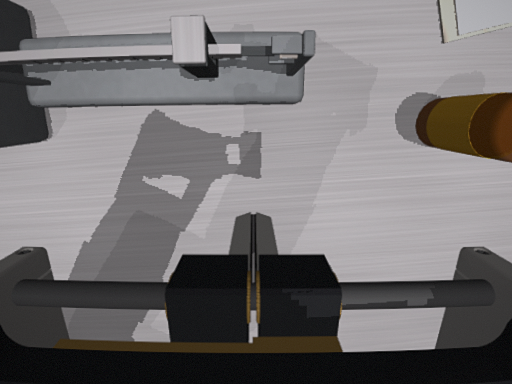

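The wrist view shows the plate at (190,40), the beam close to level, and the post at (308,42). I'll measure the tilt properly against the base deck from this cloud.

```bash
cat > tilt.py <<'E'
from h import *
Ps=[cloud(eyes.camera("wrist")) for _ in range(4)]; P=np.nanmean(Ps,0)
fx=np.array([595.7,50.7]); u=np.array([-.068,-.998])
d=P[...,:2]-fx; a=d@u; b=d@np.array([.998,-.068]); z=P[...,2]
def fit(m,nm):
    A,B,Z=a[m],b[m],z[m]; k=np.ones(len(A),bool)
    for _ in range(6):
        X=np.c_[A,B,np.ones(len(A))]; p=np.linalg.lstsq(X[k],Z[k],rcond=None)[0]; r=Z-X@p; s=max(.5,2*np.median(abs(r[k]))); k=abs(r)<s
    print(nm,k.sum(),"da %.4f db %.4f"%(p[0],p[1]),"z@mid %.1f"%Z[k].mean(),"a %.0f..%.0f"%(A[k].min(),A[k].max()),"rms %.2f"%r[k].std())
fit((a>60)&(a<300)&(abs(b)<40)&(z>20)&(z<70),"base")
fit((a>0)&(a<300)&(z<8),"table")
fit((a>200)&(a<245)&(abs(b)<22)&(z>165)&(z<178),"plate")
fit((a>110)&(a<205)&(abs(b)<5)&(z>130)&(z<146),"beam")
fit((a>110)&(a<260)&(abs(b)<5)&(z>130)&(z<146),"beam2")
for s in range(60,320,6):
    m=(a>=s)&(a<s+6)&(abs(b)<14)&(z>100); q=z[m]
    if m.sum(): print(s+3,m.sum(),np.percentile(q,[10,50,90]).round(1),"b",b[m].min().round(),b[m].max().round())
E
python3 tilt.py
```

```text
base 5999 da -0.0002 db 0.0027 z@mid 44.8 a 60..300 rms 0.26
table 30047 da -0.0002 db 0.0006 z@mid -1.3 a 0..300 rms 0.26
plate 1281 da 0.0063 db -0.0015 z@mid 170.6 a 210..236 rms 0.26
beam 512 da 0.0042 db 0.0430 z@mid 138.4 a 110..201 rms 0.26
beam2 648 da 0.0036 db 0.0372 z@mid 138.5 a 110..259 rms 0.25
63 85 [124.8 137.8 138.4] b -1.0 7.0
69 89 [124.8 137.8 138.4] b -1.0 7.0
75 89 [123.  137.9 138.5] b -1.0 7.0
81 80 [124.9 137.9 138.4] b -1.0 7.0
87 88 [124.7 138.  138.7] b -1.0 7.0
93 81 [128.2 138.  138.7] b -1.0 7.0
99 85 [124.2 137.9 138.6] b -1.0 7.0
105 90 [127.5 138.  138.6] b -1.0 7.0
111 85 [123.8 138.1 138.8] b -1.0 7.0
117 90 [126.3 138.  138.6] b -1.0 7.0
123 85 [127.8 138.1 138.8] b -1.0 7.0
129 89 [127.5 138.1 138.6] b -1.0 7.0
135 91 [122.8 138.2 138.8] b -1.0 13.0
141 93 [126.6 138.1 138.8] b -1.0 13.0
147 86 [123.2 138.1 138.9] b -0.0 7.0
153 92 [126.8 138.2 138.8] b -0.0 8.0
159 96 [126.5 138.3 138.7] b -1.0 8.0
165 103 [126.9 138.2 138.9] b -1.0 8.0
171 100 [122.4 138.4 139. ] b -1.0 8.0
177 99 [126.  138.3 138.9] b -0.0 8.0
183 93 [123.1 138.3 139. ] b 0.0 
[... 198 characters left out ...]
19 391 [138.  170.5 171. ] b -13.0 14.0
225 378 [136.1 170.5 171.1] b -13.0 14.0
231 413 [128.1 170.5 171.1] b -13.0 14.0
237 447 [115.4 146.  170.6] b -13.0 14.0
243 97 [124.6 138.7 139.1] b -0.0 8.0
249 91 [128.2 138.7 139.2] b -0.0 8.0
255 95 [124.6 138.6 139.4] b 0.0 8.0
261 84 [128.6 138.5 139.2] b 0.0 8.0
267 63 [130.8 131.3 131.8] b 1.0 8.0
273 54 [130.9 131.4 131.9] b 1.0 8.0
279 63 [130.8 131.4 131.9] b 1.0 8.0
285 63 [130.9 131.5 131.9] b 1.0 8.0
291 217 [109.6 153.2 153.9] b -3.0 11.0
297 211 [109.7 153.3 153.8] b -3.0 11.0
303 195 [109.7 153.3 154. ] b -3.0 11.0
309 204 [109.8 153.3 153.9] b -3.0 11.0
315 323 [116.2 156.6 158.8] b -6.0 14.0
321 197 [125.7 158.4 159. ] b -6.0 14.0
```

Relative to the base deck, the beam sits at +0.004 rad, so the tip is about 1.2 mm high. The next notch out would put it near -6 mm, so notch 13 is the nearest. The hand is clear, so I'll do a final check and hand in.

```bash
python3 tilt.py | head -5
python3 - <<'E'
from h import *
s=manip.read_state();print(s["clock"],s["eef_pos"],s["wrist_force"]); print(manip.sign_off())
E
```

```text
base 6104 da -0.0002 db 0.0024 z@mid 44.8 a 60..300 rms 0.26
table 29985 da -0.0003 db 0.0006 z@mid -1.3 a 0..300 rms 0.26
plate 1276 da 0.0027 db 0.0009 z@mid 170.7 a 210..236 rms 0.26
beam 528 da 0.0038 db 0.0470 z@mid 138.4 a 110..201 rms 0.25
beam2 681 da 0.0041 db 0.0411 z@mid 138.5 a 110..260 rms 0.26
25.4 [ 447.1390741  -213.76361018  311.27240412] [0.48921531 0.80155837 0.0677585 ]
the job is handed in; nothing more can be done
None
```

The jar is standing on the scale's pan and the poise is in notch 13, with the beam floating almost level. I handed the job in at 25.4 s, with the hand clear of the scale.

- **Weighing:** I set the jar on the pan and slid the poise from notch 2 to 11 with the thumb plate held down. The beam still read tip up, so I went on to 13. Force readings while pressing stayed at about 14 N or less.
- **Last check:** two readings 0.4 s apart agreed. Against the base deck the beam was at about +0.004 rad, so the pointer is roughly 1.2 mm above the index, within the 3.5 mm the notches allow. The next notch out would put it near -6 mm.
- **Less certain:** I worked out the pointer's height from the beam's slope, because the stop arm hides the index blade from above. The slopes from the side and top cameras were noisier, at +0.009 and -0.009 rad, either side of level. The network gave no usable index position, so I didn't use it for the check.
- **Other things on the table:** I kept clear of the tin, wine bottle and bowl, but did not measure their positions again at the end.

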